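# Set and clamp the length stop of a rod-cutting board

## Task

On the glass-rod cutting board, slide the length stop along its slot until the little point on its foot stands opposite the pointed clip on the board's near edge (not the square-ended clip). Then tighten the clamp: swing the black lever clockwise all the way, until it lies along the board.

Things in the scene. Friction and masses are not known exactly. Their poses are not given: they have to be found in the camera images.
- cutting_board: fixed light wooden board 140 (x) x 420 (y) x 18 mm. Origin: centre of its underside; x points away from the robot, y left along the board; top at z = 18 mm. A ledge 11 mm high runs along its far edge; two steel blocks 12 mm high stand at its right end. The clamp bolt, pivot of the black clamp lever, stands at x 0, y +45 mm, in the slot of the length stop.
- stop_top (a point): top middle of the length stop's upright, 73 mm above the table; the point on its foot has the same board y. Upright: plain aluminium, 14 mm thick along board y, from 22 mm nearer to 58 mm farther than this point across it, 49 mm tall above the slotted flat (46 x 6 mm). Slides along board y only (-170 to -30 mm), friction about 3 N, stays where left.
- pointed_clip: the mark: fixed dark steel clip 28 mm wide, 3 mm thick on the board's near edge, ending in a 14 mm long point towards the board's middle. Origin: the tip of that point, on the board's top; axes as the board's. A like clip with a square end sits 80 to 120 mm to its left or right on the same edge: not the mark.
- clamp_lever (a joint): lever angle (rad), clockwise from above: 0 = loose, pointing to board -x (near side); 1.57 = tight, along board +y, its end stop. Starts at 0 to 0.25. Upright round handle, 16 mm thick, 40 to 82 mm above the table, at board x = -55 mm cos(angle), y = 45 + 55 mm sin(angle); grasp it from above at about 65 mm. About 2 N at the handle moves it; it stays where left.
Mind the look-alikes: they are no part of the job. Leave any orange look-alike of the pointed_clip alone.

How it is judged:
By the outcome, as a careful person would: the job done as asked, in the order asked, and still so for the second after the job is handed in, with the robot touching nothing.
It also fails if it takes over 40 s, if anything falls off the work surface, if the arm or the gripper's body presses on something with over 40 N, if the wrist force passes 120 N, or if a joint passes its speed limit or range.

## Robot

A 7-joint arm with a two-finger parallel gripper is mounted at the origin on a cart in front of the work surface, level with it; the furniture and walls round the work are solid. World frame = base frame: x ahead of the robot, y to its left, z up, the work surface at z = 0. Lengths are in m, angles in rad, forces in N, time in s.
With the tool pointing down it reaches from about 0.425 to 0.875 m from the base axis. Payload 4.7 kg.
Tool frame: the origin (TCP) lies at the very end of the fingers, on their centre line; the grasp point (between the pads) lies 19 mm behind it; z points along the fingers, y is the line along which they close (so a half turn about z gives the same grasp; the last joint's range is limited). The gripper opens to 87 mm and grips with 3 to 60 N. Pads are 19 mm wide; open, the fingers measure 117 mm over their backs; the gripper's body (75 mm by 190 mm) begins 51 mm behind the grasp point.
Start: joints at [-1.254, 0.321, -0.07, 1.45, 0.023, 1.371, -0.057], TCP at [0.194, 0.62, 0.198] pointing down, gripper open.
Joint ranges: [-2.86, 2.86], [-0.3, 2.09], [-1.38, 1.24], [0.06, 2.45], [-1.56, 4.7], [0.09, 2.05], [-2.69, 2.69]. Speed limits (rad/s): [2.57, 2.57, 3.14, 3.14, 3.14, 3.14, 3.14].

## Interface

Orientations are given as a rotation vector (axis times angle).
In Python, from bench import ctrl, vision gives the robot as it stands.
- The arm moves only by the tool jog_arm, never from a script. Its argument "increments" is a list of rows, each an object of numbers: "tx", "ty", "tz": the shift along the tool's x, y, z in mm; "wx", "wy", "wz": the turn, a rotation vector about the tool's x, y, z in rad; "gripper": the opening, from 0 (shut) to 1 (fully open). In form: [{"tx": .., "ty": .., "tz": .., "wx": .., "wy": .., "wz": .., "gripper": ..}, ...]. A call has exactly 5 rows; each row is the pose to reach, as a shift and turn from the pose commanded when the call began, along the tool's axes at that moment; what a row does not reach only later rows make up. A row lasts 1/12 s, in which the tool goes at most 41.7 mm and 7.16 degrees, less where a joint would pass 70% of its speed; a pose out of reach is approached as far as the arm can. A call with a gripper value outside its range is refused whole. The fingers move at their own pace and stop on an object; "grip_force" is the grip in N (left out, the last holds). Time passes only in rows, so rows that repeat a pose let the fingers close, or fill a call up. It gives the time, the measured TCP pose, the force, the opening and the grip force at its end, in the units of the state.
- ctrl.get_state(): the state, without advancing time (a new reading comes with each control period).
- vision.get_image(name): name is "side" or "top" or "wrist"; returns a dict with "color" (384x512x3 uint8, blue, green, red), "fx", "fy", "cx", "cy" (pixels), "extrinsics" (4x4, takes a point from world to camera coordinates). Camera axes: x right, y down, z forward; pixel columns grow to the right and rows downward; lengths in m; the calibration is good to about 2 mm. A picture is of the moment at which its call begins. There is no depth.
- ctrl.close_job(): hands the job in; it is judged then, once.
Trained networks look in the newest picture that a camera, given by its name, has taken for a name from the list of things; names that differ only in an ending like _2 or _b are one class to them, and where a whole thing is asked for, a point or a joint stands for the part that bears it (a point fixed in the world has none). Each returns a list of dicts, best first, with "conf" (0 to 1); they miss things now and then, are a little off and sometimes report something else, mostly with a low value. They report only what shows in the picture. A call takes as long as a camera call. They do not tell look-alikes from the thing itself.
- vision.spot_in(camera, thing): "bbox" ([left, top, right, bottom] in pixels, round what is visible of it).
The state is a dict: "time": time; "joint_positions": joint angles; "qd": joint speeds; "joint_torque": joint torques, N m; "position": TCP position; "tool_rot": TCP orientation; "ft_force": force on the tool from outside, world axes, zero at the start; "torque": the same for the moment, N m; "grip_width": opening from 0.0 (shut) to 1.0 (fully open); "grip_force": force on a finger pad.
Only numpy, scipy, OpenCV 4.12 (cv2) and the standard library are available. Lean on these libraries where they do the work, as an engineer would, in place of code of your own. Each camera call takes 0.05 s, during which the arm holds its last target. There are 200 camera calls.

## Working session

There is one attempt and no reset: what is moved stays moved. The work goes in short steps, Python scripts to look and compute and a tool call to move; the robot and the scene stay as the last step left them, time stands still between calls to the robot, and variables do not carry over. Pictures are saved under pics/ and viewed, at most 10 in all, crops included, and the job is handed in when it is done.

Besides the shell and the picture viewer there is one more tool, called in YAML: its name, and indented under it one key for each argument. jog_arm: Moves the arm, as the interface text tells. Its arguments: {"type":"object","properties":{"increments":{"type":"array"},"grip_force":{"type":"number"}},"required":["increments"]}

```bash
mkdir -p pics; cat > h.py <<'E'
import numpy as np, cv2
from bench import ctrl, vision
def ray(im,u,v):
    E=np.array(im["extrinsics"]);R,t=E[:3,:3],E[:3,3]
    d=R.T@np.array([(u-im["cx"])/im["fx"],(v-im["cy"])/im["fy"],1]);return -R.T@t,d
def at_z(im,u,v,z):
    o,d=ray(im,u,v);return o+d*(z-o[2])/d[2]
def proj(im,p):
    E=np.array(im["extrinsics"]);c=E[:3,:3]@np.array(p)+E[:3,3]
    return im["fx"]*c[0]/c[2]+im["cx"],im["fy"]*c[1]/c[2]+im["cy"]
E
python3 - <<'E'
from h import *
s=ctrl.get_state();print(s["position"],s["tool_rot"],s["time"])
a=[]
for n in("top","side"):
    im=vision.get_image(n);cv2.imwrite(f"pics/{n}0.png",im["color"])
    o,_=ray(im,0,0);print(n,o,im["fx"])
    for t in("cutting_board","stop_top","pointed_clip","clamp_lever"):
        print(n,t,[(np.round(d["bbox"]),round(d["conf"],2)) for d in vision.spot_in(n,t)])
E
```

```text
[0.19368268 0.61983601 0.19736032] [-4.73682072e-01 -3.10547686e+00  3.01658811e-03] 0.0
top [ 0.36308886 -0.13897038  0.92375847] 384.68615933821644
top cutting_board [(array([120., 142., 302., 228.]), 0.81)]
top stop_top [(array([164., 164., 265., 205.]), 0.93)]
top pointed_clip [(array([300., 244., 311., 261.]), 0.48)]
top clamp_lever [(array([178., 176., 196., 202.]), 0.79)]
side [ 0.21222412 -0.81438879  0.65661202] 408.4062346918243
side cutting_board []
side stop_top [(array([232., 156., 284., 209.]), 0.86)]
side pointed_clip [(array([311., 243., 327., 257.]), 0.59), (array([227., 256., 238., 266.]), 0.57)]
side clamp_lever [(array([218., 152., 249., 174.]), 0.57)]
```

View pics/top0.png

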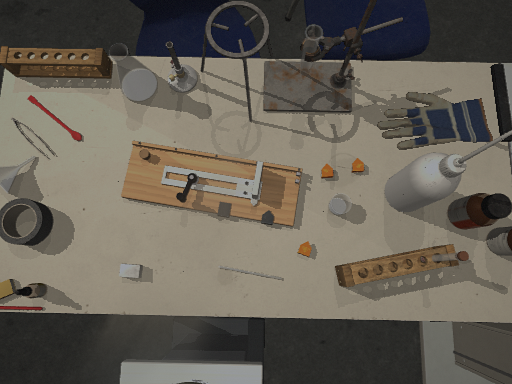

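View pics/side0.png

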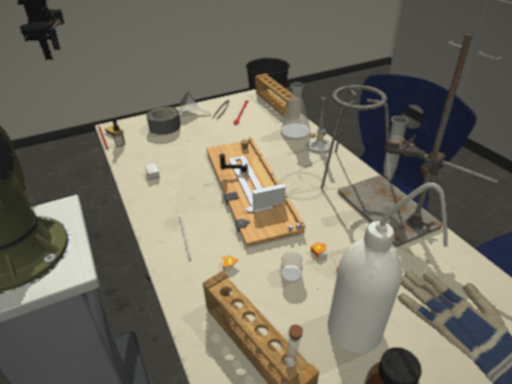

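The top view shows the board spanning about (122–302, 142–228). The stop's upright is near (258,183) and the lever's knob near (183,195). Dark clips sit at (224,210) and (267,217), and the orange ones are look-alikes. I'll zoom in to tell the two clips apart.

```bash
python3 - <<'E'
from h import *
c=cv2.imread("pics/top0.png")[135:235,180:310]
cv2.imwrite("pics/crop0.png",cv2.resize(c,None,fx=6,fy=6,interpolation=cv2.INTER_CUBIC))
E
```

```text
(no output)
```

View pics/crop0.png

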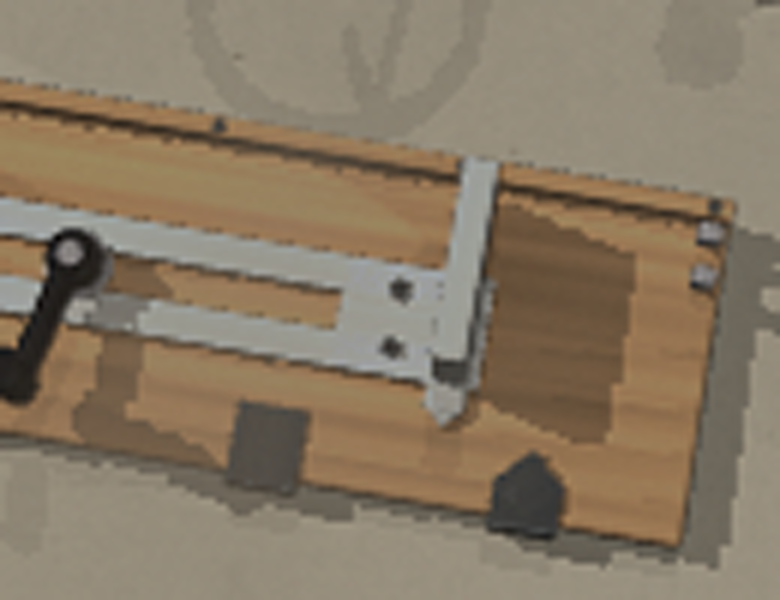

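```bash
cat >> h.py <<'E'
from scipy.spatial.transform import Rotation as Ro
def toolshift(dp): # world shift m -> tool mm
    return np.round(Ro.from_rotvec(ctrl.get_state()["tool_rot"]).inv().apply(dp)*1000,1)
E
python3 - <<'E'
from h import *
im=vision.get_image("top")
f=lambda x,y:(180+x/6-.4,135+y/6-.4)
P=lambda n,uv,z:print(n,np.round(at_z(im,*uv,z),4)) or at_z(im,*uv,z)
nr=P("nr",f(680,547),.018);nl=P("nl",(121.5,195),.018);fr=P("fr",f(733,200),.029);fl=P("fl",(132,142),.029)
print("len",np.linalg.norm(nr-nl),np.linalg.norm(fr-fl),np.linalg.norm((fr-nr)[:2]))
for a,b in((nl,nr),(fl,fr)):
    d=a-b;print("yaw",np.degrees(np.arctan2(-d[0],d[1])))
c=(nr+nl+fr+fl)/4;print("c",c)
d=(nl-nr+fl-fr)[:2];yaw=np.arctan2(-d[0],d[1])
R=np.array([[np.cos(yaw),-np.sin(yaw)],[np.sin(yaw),np.cos(yaw)]])
B=lambda p:np.round((R.T@(p-c)[:2])*1000,1)
for n,uv,z in(("cliptip",f(533,453),.021),("foot",f(445,425),.024),("uprNear",f(450,358),.073),("uprFar",f(480,160),.073),("knob",f(12,372),.082),("pivot",f(72,248),.04),("sq l",f(240,402),.021),("sq r",f(305,410),.021)):
    p=P(n,uv,z);print("   board",B(p))
print(yaw)
w=vision.get_image("wrist")
E=np.array(w["extrinsics"]);s=ctrl.get_state()
R0=Ro.from_rotvec(s["tool_rot"]);print("tool axes\n",R0.as_matrix().round(3))
o,_=ray(w,0,0);print("wristcam in tool",R0.inv().apply(o-s["position"]),"axis",R0.inv().apply(E[2,:3]),w["fx"])
E
```

```text
nr [ 0.4611 -0.2281  0.018 ]
nl [0.526  0.1826 0.018 ]
fr [ 0.5994 -0.2479  0.029 ]
fl [0.6555 0.1649 0.029 ]
len 0.4157733212483541 0.4165861584356525 0.1397099536120927
yaw -8.97120217234755
yaw -7.736016723900056
c [ 0.56050696 -0.03213992  0.0235    ]
cliptip [ 0.4967 -0.1697  0.021 ]
   board [ -43.1 -145.4]
foot [ 0.5067 -0.1347  0.024 ]
   board [ -38.4 -109.3]
uprNear [ 0.5243 -0.1363  0.073 ]
   board [ -20.7 -108.3]
uprFar [ 0.6014 -0.1461  0.073 ]
   board [  57.1 -106.8]
knob [0.5138 0.0259 0.082 ]
   board [-54.7  50.6]
pivot [0.5713 0.0135 0.04  ]
   board [ 4.1 46.7]
sq l [ 0.5146 -0.0532  0.021 ]
   board [-42.4 -27.5]
sq r [ 0.5119 -0.0791  0.021 ]
   board [-41.2 -53.5]
-0.14578746267431425
tool axes
 [[-0.955  0.298  0.   ]
 [ 0.298  0.955  0.   ]
 [-0.     0.    -1.   ]]
wristcam in tool [ 0.08437703 -0.00027728 -0.18677566] axis [-3.00597496e-01 -8.63394578e-04  9.53750701e-01] 318.0569078162398
```

jog_arm:
  increments:
    - {"tx": -20, "ty": -14}
    - {"tx": -50, "ty": -35}
    - {"tx": -82, "ty": -57}
    - {"tx": -114, "ty": -80}
    - {"tx": -146, "ty": -102}

```text
validation failed for argument at $.in...
```

jog_arm:
  increments:
    - {"tx": -32, "ty": -22}
    - {"tx": -64, "ty": -44}
    - {"tx": -96, "ty": -67}
    - {"tx": -128, "ty": -89}
    - {"tx": -160, "ty": -112}

```text
validation failed for argument at $.in...
```

jog_arm:
  increments:
    - {"tx": -20, "ty": -14, "tz": 0, "wx": 0, "wy": 0, "wz": 0, "gripper": 1}
    - {"tx": -50, "ty": -35, "tz": 0, "wx": 0, "wy": 0, "wz": 0, "gripper": 1}
    - {"tx": -82, "ty": -57, "tz": 0, "wx": 0, "wy": 0, "wz": 0, "gripper": 1}
    - {"tx": -114, "ty": -80, "tz": 0, "wx": 0, "wy": 0, "wz": 0, "gripper": 1}
    - {"tx": -146, "ty": -102, "tz": 0, "wx": 0, "wy": 0, "wz": 0, "gripper": 1}

```text
time: 1.02
position: [0.3036, 0.478, 0.1986]
tool_rot: [0.473, 3.106, 0.001]
ft_force: [0.2, 0.4, 0.6]
grip_width: 1.002
grip_force: 0.0
```

jog_arm:
  increments:
    - {"tx": -32, "ty": -22, "tz": 0, "wx": 0, "wy": 0, "wz": 0, "gripper": 1}
    - {"tx": -64, "ty": -44, "tz": 0, "wx": 0, "wy": 0, "wz": -0.04, "gripper": 1}
    - {"tx": -96, "ty": -67, "tz": 0, "wx": 0, "wy": 0, "wz": -0.08, "gripper": 1}
    - {"tx": -128, "ty": -90, "tz": 0, "wx": 0, "wy": 0, "wz": -0.12, "gripper": 1}
    - {"tx": -160, "ty": -112, "tz": 0, "wx": 0, "wy": 0, "wz": -0.157, "gripper": 1}

```text
time: 1.43
position: [0.4231, 0.3231, 0.1989]
tool_rot: [0.226, 3.133, 0.001]
ft_force: [0.4, 1.3, -0.3]
grip_width: 0.999
grip_force: 0.0
```

jog_arm:
  increments:
    - {"tx": -16, "ty": -36, "tz": 0, "wx": 0, "wy": 0, "wz": 0, "gripper": 1}
    - {"tx": -33, "ty": -73, "tz": 0, "wx": 0, "wy": 0, "wz": 0, "gripper": 1}
    - {"tx": -49, "ty": -109, "tz": 0, "wx": 0, "wy": 0, "wz": 0, "gripper": 1}
    - {"tx": -66, "ty": -146, "tz": 0, "wx": 0, "wy": 0, "wz": 0, "gripper": 1}
    - {"tx": -82, "ty": -182, "tz": 0, "wx": 0, "wy": 0, "wz": 0, "gripper": 1}

```text
time: 1.85
position: [0.4772, 0.1309, 0.1989]
tool_rot: [0.229, 3.132, 0.001]
ft_force: [0.7, -0.1, -0.4]
grip_width: 1.002
grip_force: 0.0
```

jog_arm:
  increments:
    - {"tx": -16, "ty": -36, "tz": 0, "wx": 0, "wy": 0, "wz": 0, "gripper": 1}
    - {"tx": -33, "ty": -73, "tz": 0, "wx": 0, "wy": 0, "wz": 0, "gripper": 1}
    - {"tx": -49, "ty": -109, "tz": 0, "wx": 0, "wy": 0, "wz": 0, "gripper": 1}
    - {"tx": -66, "ty": -146, "tz": 0, "wx": 0, "wy": 0, "wz": 0, "gripper": 1}
    - {"tx": -82, "ty": -182, "tz": 0, "wx": 0, "wy": 0, "wz": 0, "gripper": 1}

```text
time: 2.27
position: [0.5319, -0.0611, 0.199]
tool_rot: [0.229, 3.132, 0.001]
ft_force: [0.9, 0.9, -0.1]
grip_width: 1.005
grip_force: 0.0
```

jog_arm:
  increments:
    - {"tx": -10, "ty": -25, "tz": 5, "wx": 0, "wy": 0, "wz": 0, "gripper": 1}
    - {"tx": -22, "ty": -50, "tz": 15, "wx": 0, "wy": 0, "wz": 0, "gripper": 1}
    - {"tx": -33, "ty": -74, "tz": 30, "wx": 0, "wy": 0, "wz": 0, "gripper": 1}
    - {"tx": -33, "ty": -74, "tz": 40, "wx": 0, "wy": 0, "wz": 0, "gripper": 1}
    - {"tx": -33, "ty": -74, "tz": 40, "wx": 0, "wy": 0, "wz": 0, "gripper": 1}

```text
time: 2.68
position: [0.5517, -0.1384, 0.1562]
tool_rot: [-0.234, -3.129, 0.001]
ft_force: [0.6, 0.4, -0.2]
grip_width: 0.997
grip_force: 0.0
```

```bash
python3 - <<'E'
from h import *
w=vision.get_image("wrist");c=w["color"]
cv2.imwrite("pics/w1.png",cv2.resize(c,None,fx=1.5,fy=1.5,interpolation=cv2.INTER_CUBIC))
np.savez("pics/w1.npz",**w)
print(ctrl.get_state()["position"])
E
```

```text
[ 0.55241606 -0.13663707  0.1573048 ]
```

View pics/w1.png

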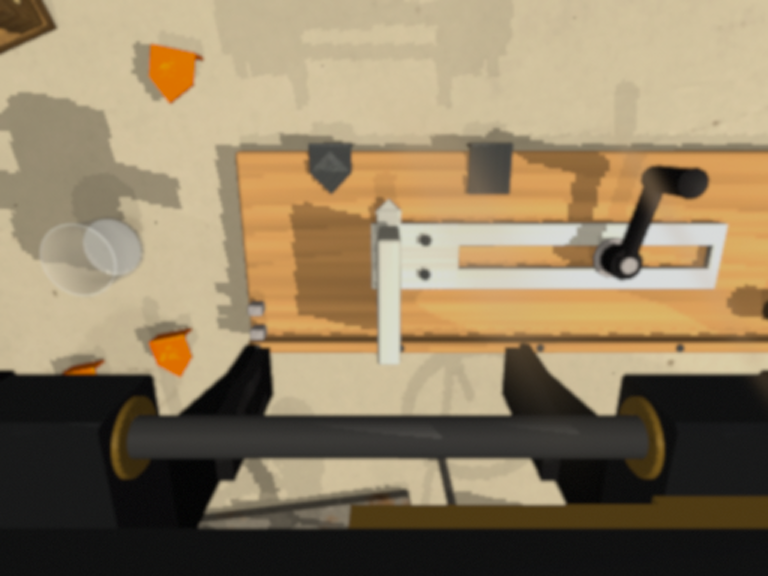

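The wrist view shows the pointed clip's tip at about (331,193) and the foot point at (388,199), both in the 1.5x picture. The square clip is at (490,168), and the upright runs from (388,235) to (388,362).

```bash
python3 - <<'E'
from h import *
w=dict(np.load("pics/w1.npz"))
f=lambda x,y:(x/1.5-.17,y/1.5-.17)
P=lambda x,y,z:at_z(w,*f(x,y),z)
A=P(240,153,.018);Bq=P(765,148,.018);d=Bq-A;print("near edge yaw",np.arctan2(-d[0],d[1]))
A2=P(460,223.5,.024);B2=P(724,224.5,.024);d=B2-A2;print("stop edge yaw",np.arctan2(-d[0],d[1]))
yaw=-.146
R=np.array([[np.cos(yaw),-np.sin(yaw)],[np.sin(yaw),np.cos(yaw)]])
c=np.array([.5605,-.0321])
for n,p in dict(nr=A,clip=P(331,193,.021),foot=P(388,199,.022),un=P(388.5,240,.073),uf=P(389,363,.073),pivot=P(628,265,.05),knob=P(690,182,.082),knobbot=P(655,180,.04)).items():
    print(n,p.round(4),(R.T@(p[:2]-c)*1000).round(1))
E
```

```text
near edge yaw -0.14127750864492403
stop edge yaw -0.15404461064564123
nr [ 0.4616 -0.2229  0.018 ] [ -70.1 -203.1]
clip [ 0.4957 -0.1682  0.021 ] [ -44.3 -144.1]
foot [ 0.5052 -0.1313  0.022 ] [ -40.3 -106.2]
un [ 0.5225 -0.1336  0.073 ] [ -22.8 -106. ]
uf [ 0.5994 -0.1449  0.073 ] [  54.9 -105.9]
pivot [0.5656 0.0133 0.05  ] [-1.5 45.6]
knob [0.5137 0.031  0.082 ] [-55.4  55.6]
knobbot [0.5164 0.0347 0.04  ] [-53.3  59.7]
```

jog_arm:
  increments:
    - {"tx": -3, "ty": -2, "tz": 20, "wx": 0, "wy": 0, "wz": 0, "gripper": 1}
    - {"tx": -3, "ty": -2, "tz": 50, "wx": 0, "wy": 0, "wz": 0, "gripper": 1}
    - {"tx": -3, "ty": -2, "tz": 85, "wx": 0, "wy": 0, "wz": 0, "gripper": 1}
    - {"tx": -3, "ty": -2, "tz": 108, "wx": 0, "wy": 0, "wz": 0, "gripper": 0.7}
    - {"tx": -3, "ty": -2, "tz": 115, "wx": 0, "wy": 0, "wz": 0, "gripper": 0.5}
  grip_force: 15

```text
time: 3.15
position: [0.5538, -0.1364, 0.0404]
tool_rot: [-0.224, -3.128, -0.002]
ft_force: [-0.9, -0.5, -0.7]
grip_width: 0.923
grip_force: 0.0
```

jog_arm:
  increments:
    - {"tx": 0, "ty": 0, "tz": 0, "wx": 0, "wy": 0, "wz": 0, "gripper": 0.4}
    - {"tx": 0, "ty": 0, "tz": 0, "wx": 0, "wy": 0, "wz": 0, "gripper": 0.3}
    - {"tx": 0, "ty": 0, "tz": 0, "wx": 0, "wy": 0, "wz": 0, "gripper": 0.1}
    - {"tx": 0, "ty": 0, "tz": 0, "wx": 0, "wy": 0, "wz": 0, "gripper": 0.1}
    - {"tx": 0, "ty": 0, "tz": 0, "wx": 0, "wy": 0, "wz": 0, "gripper": 0.1}

```text
time: 3.57
position: [0.5573, -0.1395, 0.0451]
tool_rot: [0.228, 3.13, 0.001]
ft_force: [0.6, -0.0, -0.5]
grip_width: 0.555
grip_force: 0.0
```

jog_arm:
  increments:
    - {"tx": 0, "ty": 0, "tz": 0, "wx": 0, "wy": 0, "wz": 0, "gripper": 0}
    - {"tx": 0, "ty": 0, "tz": 0, "wx": 0, "wy": 0, "wz": 0, "gripper": 0}
    - {"tx": 0, "ty": 0, "tz": 0, "wx": 0, "wy": 0, "wz": 0, "gripper": 0}
    - {"tx": 0, "ty": 0, "tz": 0, "wx": 0, "wy": 0, "wz": 0, "gripper": 0}
    - {"tx": 0, "ty": 0, "tz": 0, "wx": 0, "wy": 0, "wz": 0, "gripper": 0}

```text
time: 3.98
position: [0.5561, -0.1393, 0.0434]
tool_rot: [-0.229, -3.133, -0.0]
ft_force: [-0.2, 1.7, 1.2]
grip_width: 0.166
grip_force: 1.4
```

jog_arm:
  increments:
    - {"tx": 0, "ty": 0, "tz": 0, "wx": 0, "wy": 0, "wz": 0, "gripper": 0}
    - {"tx": 0, "ty": 0, "tz": 0, "wx": 0, "wy": 0, "wz": 0, "gripper": 0}
    - {"tx": 0, "ty": 0, "tz": 0, "wx": 0, "wy": 0, "wz": 0, "gripper": 0}
    - {"tx": 0, "ty": 0, "tz": 0, "wx": 0, "wy": 0, "wz": 0, "gripper": 0}
    - {"tx": 0, "ty": 0, "tz": 0, "wx": 0, "wy": 0, "wz": 0, "gripper": 0}

```text
time: 4.4
position: [0.5561, -0.1391, 0.0435]
tool_rot: [-0.229, -3.133, -0.001]
ft_force: [-0.9, 1.5, 0.2]
grip_width: 0.155
grip_force: 15.0
```

jog_arm:
  increments:
    - {"tx": 0, "ty": -5, "tz": 0, "wx": 0, "wy": 0, "wz": 0, "gripper": 0}
    - {"tx": 0, "ty": -14, "tz": 0, "wx": 0, "wy": 0, "wz": 0, "gripper": 0}
    - {"tx": 0, "ty": -24, "tz": 0, "wx": 0, "wy": 0, "wz": 0, "gripper": 0}
    - {"tx": 0, "ty": -32, "tz": 0, "wx": 0, "wy": 0, "wz": 0, "gripper": 0}
    - {"tx": 0, "ty": -37, "tz": 0, "wx": 0, "wy": 0, "wz": 0, "gripper": 0}

```text
time: 4.82
position: [0.5503, -0.1777, 0.0434]
tool_rot: [0.231, 3.133, -0.001]
ft_force: [-1.0, 3.7, 0.2]
grip_width: 0.149
grip_force: 15.0
```

jog_arm:
  increments:
    - {"tx": 0, "ty": 0, "tz": 0, "wx": 0, "wy": 0, "wz": 0, "gripper": 0}
    - {"tx": 0, "ty": 0, "tz": 0, "wx": 0, "wy": 0, "wz": 0, "gripper": 0}
    - {"tx": 0, "ty": 0, "tz": 0, "wx": 0, "wy": 0, "wz": 0, "gripper": 0}
    - {"tx": 0, "ty": 0, "tz": 0, "wx": 0, "wy": 0, "wz": 0, "gripper": 0}
    - {"tx": 0, "ty": 0, "tz": 0, "wx": 0, "wy": 0, "wz": 0, "gripper": 0}

```text
time: 5.23
position: [0.5504, -0.1772, 0.0435]
tool_rot: [-0.23, -3.133, 0.002]
ft_force: [-1.0, -3.4, 0.4]
grip_width: 0.159
grip_force: 15.0
```

```bash
python3 - <<'E'
from h import *
w=vision.get_image("wrist");c=w["color"]
np.savez("pics/w2.npz",**w)
q=proj(w,[.4957,-.1682,.021]);print(q,ctrl.get_state()["position"])
x,y=int(q[0]),int(q[1]);x0,y0=max(x-50,0),max(y-40,0);print(x0,y0)
cv2.imwrite("pics/w2.png",cv2.resize(c[y0:y0+75,x0:x0+100],None,fx=8,fy=8,interpolation=cv2.INTER_CUBIC))
E
```

```text
(np.float64(259.7244650611369), np.float64(139.0627658181561)) [ 0.55046403 -0.17682635  0.0434411 ]
209 99
```

View pics/w2.png

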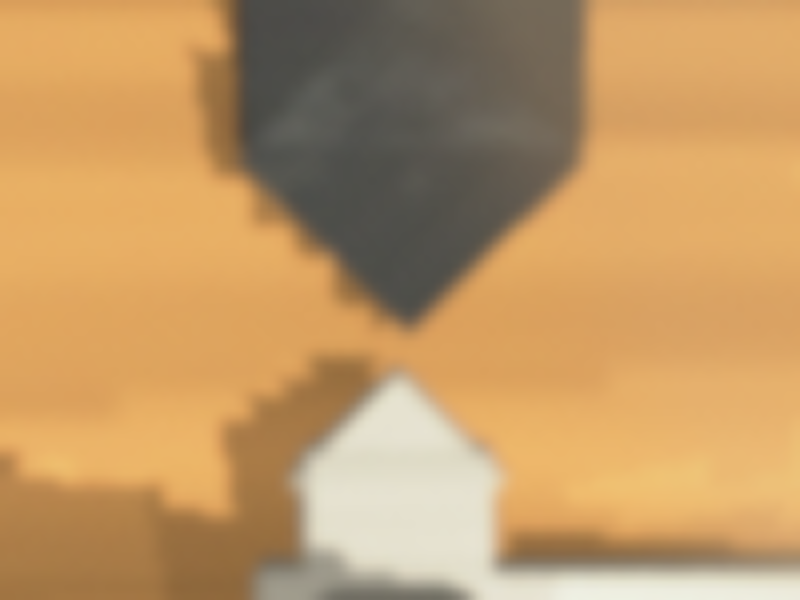

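The clip's tip is at column 411 and the foot's point at 399. At about 12 px per mm, the stop is roughly 1 mm too far right on the board, so I'll correct by +1 mm.

jog_arm:
  increments:
    - {"tx": 0, "ty": 0.5, "tz": 0, "wx": 0, "wy": 0, "wz": 0, "gripper": 0}
    - {"tx": 0, "ty": 1, "tz": 0, "wx": 0, "wy": 0, "wz": 0, "gripper": 0}
    - {"tx": 0, "ty": 1, "tz": 0, "wx": 0, "wy": 0, "wz": 0, "gripper": 0}
    - {"tx": 0, "ty": 1, "tz": 0, "wx": 0, "wy": 0, "wz": 0, "gripper": 0}
    - {"tx": 0, "ty": 1, "tz": 0, "wx": 0, "wy": 0, "wz": 0, "gripper": 0}

```text
time: 5.7
position: [0.5508, -0.1749, 0.0435]
tool_rot: [-0.228, -3.133, -0.0]
ft_force: [-0.6, -3.2, -0.4]
grip_width: 0.161
grip_force: 15.0
```

jog_arm:
  increments:
    - {"tx": 0, "ty": 0, "tz": 0, "wx": 0, "wy": 0, "wz": 0, "gripper": 0.4}
    - {"tx": 0, "ty": 0, "tz": 0, "wx": 0, "wy": 0, "wz": 0, "gripper": 0.8}
    - {"tx": 0, "ty": 0, "tz": 0, "wx": 0, "wy": 0, "wz": 0, "gripper": 1}
    - {"tx": 0, "ty": 0, "tz": 0, "wx": 0, "wy": 0, "wz": 0, "gripper": 1}
    - {"tx": 0, "ty": 0, "tz": 0, "wx": 0, "wy": 0, "wz": 0, "gripper": 1}

```text
time: 6.12
position: [0.5511, -0.1745, 0.0435]
tool_rot: [0.228, 3.133, 0.001]
ft_force: [-0.4, 0.0, -0.4]
grip_width: 0.454
grip_force: 0.0
```

```bash
python3 - <<'E'
from h import *
w=vision.get_image("wrist");c=w["color"]
np.savez("pics/w3.npz",**w);s=ctrl.get_state();print(s["position"],s["grip_width"])
q=proj(w,[.4957,-.1682,.021]);x0,y0=int(q[0])-50,int(q[1])-40
g=cv2.cvtColor(c,cv2.COLOR_BGR2HSV);dark=(g[...,2]<115)&(g[...,1]<90);white=(g[...,2]>190)&(g[...,1]<60)
for r in range(y0,y0+62,3):
    for n,m in(("d",dark),("w",white)):
        k=np.where(m[r,x0:x0+100])[0]
        if len(k):print(r,n,x0+k.min(),x0+k.max(),(2*x0+k.min()+k.max())/2)
cv2.imwrite("pics/w3.png",cv2.resize(c[y0:y0+75,x0:x0+100],None,fx=8,fy=8,interpolation=cv2.INTER_CUBIC))
E
```

```text
[ 0.55106951 -0.17467247  0.04348314] 0.4954858073187056
98 d 235 270 252.5
101 d 235 271 253.0
104 d 235 273 254.0
107 d 235 273 254.0
110 d 235 275 255.0
113 d 235 275 255.0
116 d 235 275 255.0
119 d 236 274 255.0
122 d 239 271 255.0
125 d 242 268 255.0
128 d 245 266 255.5
131 d 248 263 255.5
134 d 251 260 255.5
137 d 254 257 255.5
146 w 256 259 257.5
149 w 254 261 257.5
152 w 250 264 257.0
155 w 248 268 258.0
158 w 245 270 257.5
```

View pics/w3.png

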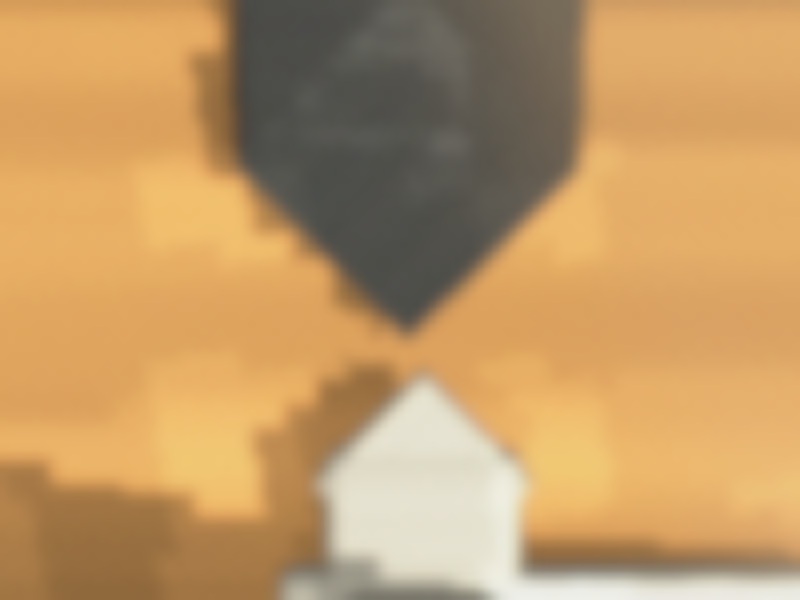

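The stop moved 2 mm instead of 1, so it now stands about 1.1 mm too far the other way (columns 424 and 410). I'll shift the open gripper and let the fingers re-centre the stop.

jog_arm:
  increments:
    - {"tx": 0, "ty": -1.6, "tz": 0, "wx": 0, "wy": 0, "wz": 0, "gripper": 0.4}
    - {"tx": 0, "ty": -1.6, "tz": 0, "wx": 0, "wy": 0, "wz": 0, "gripper": 0.3}
    - {"tx": 0, "ty": -1.6, "tz": 0, "wx": 0, "wy": 0, "wz": 0, "gripper": 0.2}
    - {"tx": 0, "ty": -1.6, "tz": 0, "wx": 0, "wy": 0, "wz": 0, "gripper": 0}
    - {"tx": 0, "ty": -1.6, "tz": 0, "wx": 0, "wy": 0, "wz": 0, "gripper": 0}

```text
time: 6.58
position: [0.5506, -0.1766, 0.0434]
tool_rot: [0.229, 3.133, 0.0]
ft_force: [0.4, -0.6, 0.9]
grip_width: 0.292
grip_force: 0.0
```

jog_arm:
  increments:
    - {"tx": 0, "ty": 0, "tz": 0, "wx": 0, "wy": 0, "wz": 0, "gripper": 0}
    - {"tx": 0, "ty": 0, "tz": 0, "wx": 0, "wy": 0, "wz": 0, "gripper": 0}
    - {"tx": 0, "ty": 0, "tz": 0, "wx": 0, "wy": 0, "wz": 0, "gripper": 0}
    - {"tx": 0, "ty": 0, "tz": 0, "wx": 0, "wy": 0, "wz": 0, "gripper": 0}
    - {"tx": 0, "ty": 0, "tz": 0, "wx": 0, "wy": 0, "wz": 0, "gripper": 0}

```text
time: 7.0
position: [0.5507, -0.176, 0.0434]
tool_rot: [-0.228, -3.133, -0.001]
ft_force: [0.3, 2.4, -0.5]
grip_width: 0.157
grip_force: 15.0
```

```bash
cat > meas.py <<'E'
from h import *
w=vision.get_image("wrist");c=w["color"];s=ctrl.get_state();print(s["position"],s["grip_width"])
q=proj(w,[.4957,-.1682,.021]);x0,y0=int(q[0])-50,int(q[1])-40
g=cv2.cvtColor(c,cv2.COLOR_BGR2HSV);dark=(g[...,2]<115)&(g[...,1]<90);white=(g[...,2]>190)&(g[...,1]<60)
out=[]
for m,r0,r1,z in((dark,122,136,.019),(white,146,160,.022)):
    l=[np.where(m[r,x0:x0+100])[0] for r in range(r0,r1)]
    l=[(k.min()+k.max())/2+x0 for k in l if len(k)>2]
    out.append(np.median(l))
print(out,"mm",(out[1]-out[0])*28/43)
E
python3 meas.py
```

```text
[ 0.55072527 -0.17600689  0.04345935] 0.15933893678088096
[np.float64(257.5), np.float64(258.5)] mm 0.6511627906976745
```

jog_arm:
  increments:
    - {"tx": 0, "ty": -0.3, "tz": 0, "wx": 0, "wy": 0, "wz": 0, "gripper": 0}
    - {"tx": 0, "ty": -0.6, "tz": 0, "wx": 0, "wy": 0, "wz": 0, "gripper": 0}
    - {"tx": 0, "ty": -0.6, "tz": 0, "wx": 0, "wy": 0, "wz": 0, "gripper": 0}
    - {"tx": 0, "ty": -0.6, "tz": 0, "wx": 0, "wy": 0, "wz": 0, "gripper": 0.5}
    - {"tx": 0, "ty": -0.6, "tz": 0, "wx": 0, "wy": 0, "wz": 0, "gripper": 1}

```text
time: 7.47
position: [0.5504, -0.1785, 0.0435]
tool_rot: [0.229, 3.133, -0.002]
ft_force: [0.1, -0.7, 0.2]
grip_width: 0.236
grip_force: 0.0
```

jog_arm:
  increments:
    - {"tx": 0, "ty": 0, "tz": 0, "wx": 0, "wy": 0, "wz": 0, "gripper": 1}
    - {"tx": 0, "ty": 0, "tz": 0, "wx": 0, "wy": 0, "wz": 0, "gripper": 1}
    - {"tx": 0, "ty": 0, "tz": 0, "wx": 0, "wy": 0, "wz": 0, "gripper": 1}
    - {"tx": 0, "ty": 0, "tz": 0, "wx": 0, "wy": 0, "wz": 0, "gripper": 1}
    - {"tx": 0, "ty": 0, "tz": 0, "wx": 0, "wy": 0, "wz": 0, "gripper": 1}

```text
time: 7.88
position: [0.5505, -0.1774, 0.0435]
tool_rot: [0.229, 3.133, -0.0]
ft_force: [-0.4, -0.7, -0.3]
grip_width: 0.6
grip_force: 0.0
```

```bash
python3 meas.py
```

```text
[ 0.55051559 -0.17733352  0.04343985] 0.6513528480100651
[np.float64(259.5), np.float64(259.5)] mm 0.0
```

The stop is aligned, with a measured offset of about 0 mm. Next is the lever: lift and move above the handle.

jog_arm:
  increments:
    - {"tx": 0, "ty": 0, "tz": -15, "wx": 0, "wy": 0, "wz": 0, "gripper": 0.7}
    - {"tx": 0, "ty": 0, "tz": -45, "wx": 0, "wy": 0, "wz": 0, "gripper": 0.7}
    - {"tx": 0, "ty": 0, "tz": -78, "wx": 0, "wy": 0, "wz": 0, "gripper": 0.7}
    - {"tx": 0, "ty": 0, "tz": -110, "wx": 0, "wy": 0, "wz": 0, "gripper": 0.7}
    - {"tx": 10, "ty": 30, "tz": -116, "wx": 0, "wy": 0, "wz": 0, "gripper": 0.7}

```text
time: 8.35
position: [0.5478, -0.1543, 0.1657]
tool_rot: [0.243, 3.122, -0.009]
ft_force: [1.8, -0.8, 0.1]
grip_width: 0.701
grip_force: 0.0
```

jog_arm:
  increments:
    - {"tx": 10, "ty": 36, "tz": 0, "wx": 0, "wy": 0, "wz": 0, "gripper": 0.7}
    - {"tx": 22, "ty": 74, "tz": 0, "wx": 0, "wy": 0, "wz": 0, "gripper": 0.7}
    - {"tx": 36, "ty": 112, "tz": 0, "wx": 0, "wy": 0, "wz": 0, "gripper": 0.7}
    - {"tx": 48, "ty": 145, "tz": 0, "wx": 0, "wy": 0, "wz": 0, "gripper": 0.7}
    - {"tx": 56, "ty": 168, "tz": 0, "wx": 0, "wy": 0, "wz": 0, "gripper": 0.7}

```text
time: 8.77
position: [0.513, 0.0324, 0.1596]
tool_rot: [-0.223, -3.134, -0.003]
ft_force: [0.6, -0.2, 0.1]
grip_width: 0.698
grip_force: 0.0
```

```bash
python3 - <<'E'
from h import *
w=vision.get_image("wrist");c=w["color"];s=ctrl.get_state();print(s["position"],s["tool_rot"],s["joint_positions"])
np.savez("pics/w4.npz",**w)
print([(np.round(d["bbox"]),round(d["conf"],2)) for d in vision.spot_in("wrist","clamp_lever")])
for z in(.04,.082):print(proj(w,[.5143,.0279,z]))
cv2.imwrite("pics/w4.png",cv2.resize(c,None,fx=1.5,fy=1.5,interpolation=cv2.INTER_CUBIC))
E
```

```text
[0.51230827 0.03739829 0.1594014 ] [-0.2141741  -3.13301284 -0.0066622 ] [-0.5721984   0.04954021  0.4679064   1.85358593 -0.02822327  1.24441656
  1.33856539]
[(array([240., 176., 265., 239.]), 0.63)]
(np.float64(253.8256619063622), np.float64(183.23280377944326))
(np.float64(253.28417615966524), np.float64(196.26617027100954))
```

View pics/w4.png

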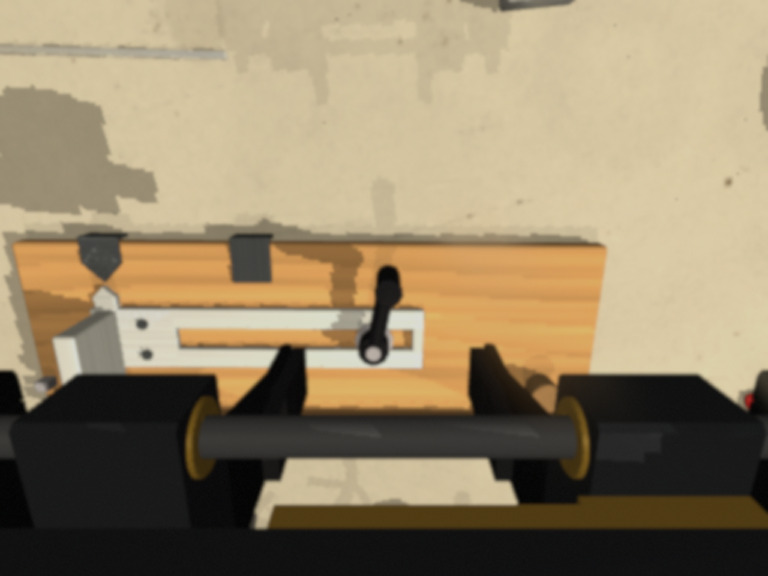

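The handle's base is at (387,273) and its top at (389,293) in the 1.5x picture. That is a few mm further left than I had estimated, at a lever angle of about 0.2. I'll compute it and plan the arc with a fixed 40° tool turn.

```bash
python3 - <<'E'
from h import *
w=dict(np.load("pics/w4.npz"))
f=lambda x,y:(x/1.5-.17,y/1.5-.17)
yaw=-.146;c=np.array([.5605,-.0321])
R=np.array([[np.cos(yaw),-np.sin(yaw)],[np.sin(yaw),np.cos(yaw)]])
for n,u,z in(("top",(389,294),.082),("base",(387,273),.045),("piv",(373,353),.05)):
    p=at_z(w,*f(*u),z);print(n,p.round(4),(R.T@(p[:2]-c)*1000).round(1))
s=ctrl.get_state();T=Ro.from_rotvec(s["tool_rot"])
for th in(.18,.22):
    h=c+R@np.array([-.055*np.cos(th),.045+.055*np.sin(th)]);print(th,h,T.inv().apply(np.r_[h,.12]-s["position"])*1000)
E
```

```text
top [0.5146 0.033  0.082 ] [-54.9  57.8]
base [0.5121 0.0323 0.045 ] [-57.3  56.6]
piv [0.5651 0.015  0.05  ] [-2.3 47.3]
0.18 [0.51494348 0.03003534] [-2.4524003  -3.88441213 39.40014567]
0.22 [0.51568953 0.03210482] [-2.90860754 -1.73238804 39.40483238]
```

jog_arm:
  increments:
    - {"tx": -1, "ty": -1, "tz": 5, "wx": 0, "wy": 0, "wz": 0.1, "gripper": 0.7}
    - {"tx": -2, "ty": -2, "tz": 15, "wx": 0, "wy": 0, "wz": 0.22, "gripper": 0.7}
    - {"tx": -3, "ty": -3, "tz": 20, "wx": 0, "wy": 0, "wz": 0.34, "gripper": 0.7}
    - {"tx": -3, "ty": -3, "tz": 30, "wx": 0, "wy": 0, "wz": 0.46, "gripper": 0.7}
    - {"tx": -3, "ty": -3, "tz": 35, "wx": 0, "wy": 0, "wz": 0.57, "gripper": 0.7}

```text
time: 9.28
position: [0.5163, 0.0236, 0.1236]
tool_rot: [-1.111, -2.938, 0.001]
ft_force: [0.5, 0.5, -1.4]
grip_width: 0.699
grip_force: 0.0
```

jog_arm:
  increments:
    - {"tx": 0, "ty": 0, "tz": 0, "wx": 0, "wy": 0, "wz": 0.06, "gripper": 0.7}
    - {"tx": 0, "ty": 0, "tz": 0, "wx": 0, "wy": 0, "wz": 0.06, "gripper": 0.7}
    - {"tx": 0, "ty": 0, "tz": 0, "wx": 0, "wy": 0, "wz": 0.06, "gripper": 0.7}
    - {"tx": 0, "ty": 0, "tz": 0, "wx": 0, "wy": 0, "wz": 0.06, "gripper": 0.7}
    - {"tx": 0, "ty": 0, "tz": 0, "wx": 0, "wy": 0, "wz": 0.06, "gripper": 0.7}

```text
time: 9.7
position: [0.5168, 0.0246, 0.1247]
tool_rot: [1.187, 2.908, 0.0]
ft_force: [0.1, 0.2, -0.6]
grip_width: 0.698
grip_force: 0.0
```

```bash
python3 - <<'E'
from h import *
s=ctrl.get_state();print(s["position"],s["tool_rot"],s["joint_positions"][6]);print(toolshift(np.array([.5153,.0318,.046])-s["position"]))
E
```

```text
[0.51678973 0.0245508  0.12473659] [1.18704438e+00 2.90815290e+00 4.74901028e-04] 0.7411671512810957
[ 6.2  4.1 78.7]
```

jog_arm:
  increments:
    - {"tx": 6, "ty": 4, "tz": 10, "wx": 0, "wy": 0, "wz": 0, "gripper": 0.7}
    - {"tx": 6, "ty": 4, "tz": 28, "wx": 0, "wy": 0, "wz": 0, "gripper": 0.7}
    - {"tx": 6, "ty": 4, "tz": 48, "wx": 0, "wy": 0, "wz": 0, "gripper": 0.7}
    - {"tx": 6, "ty": 4, "tz": 68, "wx": 0, "wy": 0, "wz": 0, "gripper": 0.7}
    - {"tx": 6, "ty": 4, "tz": 78, "wx": 0, "wy": 0, "wz": 0, "gripper": 0.7}
  grip_force: 20

```text
time: 10.12
position: [0.5131, 0.0323, 0.0437]
tool_rot: [-1.186, -2.906, 0.003]
ft_force: [-0.8, -0.5, -0.1]
grip_width: 0.703
grip_force: 0.0
```

jog_arm:
  increments:
    - {"tx": 0, "ty": 0, "tz": 0, "wx": 0, "wy": 0, "wz": 0, "gripper": 0.5}
    - {"tx": 0, "ty": 0, "tz": 0, "wx": 0, "wy": 0, "wz": 0, "gripper": 0.3}
    - {"tx": 0, "ty": 0, "tz": 0, "wx": 0, "wy": 0, "wz": 0, "gripper": 0}
    - {"tx": 0, "ty": 0, "tz": 0, "wx": 0, "wy": 0, "wz": 0, "gripper": 0}
    - {"tx": 0, "ty": 0, "tz": 0, "wx": 0, "wy": 0, "wz": 0, "gripper": 0}

```text
time: 10.53
position: [0.516, 0.0321, 0.0476]
tool_rot: [1.188, 2.907, 0.002]
ft_force: [-0.3, -0.2, -0.2]
grip_width: 0.406
grip_force: 0.0
```

jog_arm:
  increments:
    - {"tx": 0, "ty": 0, "tz": 0, "wx": 0, "wy": 0, "wz": 0, "gripper": 0}
    - {"tx": 0, "ty": 0, "tz": 0, "wx": 0, "wy": 0, "wz": 0, "gripper": 0}
    - {"tx": 0, "ty": 0, "tz": 0, "wx": 0, "wy": 0, "wz": 0, "gripper": 0}
    - {"tx": 0, "ty": 0, "tz": 0, "wx": 0, "wy": 0, "wz": 0, "gripper": 0}
    - {"tx": 0, "ty": 0, "tz": 0, "wx": 0, "wy": 0, "wz": 0, "gripper": 0}

```text
time: 10.95
position: [0.5157, 0.0321, 0.0469]
tool_rot: [1.188, 2.907, 0.001]
ft_force: [0.8, 0.8, 0.9]
grip_width: 0.176
grip_force: 20.0
```

```bash
python3 - <<'E'
from h import *
s=ctrl.get_state();print(s["position"],s["tool_rot"],s["grip_width"],s["grip_force"],s["ft_force"])
yaw=-.146;c=np.array([.5605,-.0321])
R=np.array([[np.cos(yaw),-np.sin(yaw)],[np.sin(yaw),np.cos(yaw)]])
b=R.T@(s["position"][:2]-c)*1000;th0=np.arctan2(b[1]-45,-b[0]);print("board",b,"th",th0,"r",np.hypot(b[0],b[1]-45))
H=lambda t:R@np.array([-55*np.cos(t),55*np.sin(t)])
for k,t in enumerate(np.linspace(th0,1.62,11)):
    d=np.r_[H(t)-H(th0),0]/1000;print(k,round(t,2),toolshift(d))
E
```

```text
[0.51567366 0.03213119 0.04685865] [1.18766173e+00 2.90730674e+00 1.36129706e-03] 0.17635328428823366 20.000201935177415 [0.81707258 0.82685942 0.87465903]
board [-53.69389987  57.02640892] th 0.22034425292733004 r 55.02426187604729
0 0.22 [0. 0. 0.]
1 0.36 [2.6 7.3 0. ]
2 0.5 [ 4.1 14.8  0. ]
3 0.64 [ 4.5 22.5  0. ]
4 0.78 [ 3.9 30.1  0. ]
5 0.92 [ 2.2 37.6  0. ]
6 1.06 [-0.5 44.8  0.1]
7 1.2 [-4.2 51.6  0.1]
8 1.34 [-8.8 57.8  0.1]
9 1.48 [-14.2  63.2   0.1]
10 1.62 [-20.3  67.9   0.1]
```

jog_arm:
  increments:
    - {"tx": 2.6, "ty": 7.3, "tz": 0, "wx": 0, "wy": 0, "wz": 0, "gripper": 0}
    - {"tx": 4.1, "ty": 14.8, "tz": 0, "wx": 0, "wy": 0, "wz": 0, "gripper": 0}
    - {"tx": 4.5, "ty": 22.5, "tz": 0, "wx": 0, "wy": 0, "wz": 0, "gripper": 0}
    - {"tx": 3.9, "ty": 30.1, "tz": 0, "wx": 0, "wy": 0, "wz": 0, "gripper": 0}
    - {"tx": 2.2, "ty": 37.6, "tz": 0, "wx": 0, "wy": 0, "wz": 0, "gripper": 0}

```text
time: 11.37
position: [0.5364, 0.0605, 0.0458]
tool_rot: [-1.186, -2.901, 0.005]
ft_force: [-6.9, -1.0, 5.8]
grip_width: 0.174
grip_force: 20.0
```

jog_arm:
  increments:
    - {"tx": -2.7, "ty": 7.2, "tz": 0, "wx": 0, "wy": 0, "wz": 0, "gripper": 0}
    - {"tx": -6.4, "ty": 14, "tz": 0, "wx": 0, "wy": 0, "wz": 0, "gripper": 0}
    - {"tx": -11, "ty": 20.2, "tz": 0, "wx": 0, "wy": 0, "wz": 0, "gripper": 0}
    - {"tx": -16.4, "ty": 25.6, "tz": 0, "wx": 0, "wy": 0, "wz": 0, "gripper": 0}
    - {"tx": -20.4, "ty": 29, "tz": 0, "wx": 0, "wy": 0, "wz": 0, "gripper": 0}

```text
time: 11.78
position: [0.5722, 0.0674, 0.0456]
tool_rot: [-1.186, -2.903, 0.004]
ft_force: [-6.3, 1.0, 3.2]
grip_width: 0.176
grip_force: 20.0
```

jog_arm:
  increments:
    - {"tx": -1, "ty": 1, "tz": 0, "wx": 0, "wy": 0, "wz": 0, "gripper": 0}
    - {"tx": -2.4, "ty": 1.5, "tz": 0, "wx": 0, "wy": 0, "wz": 0, "gripper": 0}
    - {"tx": -2.4, "ty": 1.5, "tz": 0, "wx": 0, "wy": 0, "wz": 0, "gripper": 0}
    - {"tx": -2.4, "ty": 1.5, "tz": 0, "wx": 0, "wy": 0, "wz": 0, "gripper": 0}
    - {"tx": -2.4, "ty": 1.5, "tz": 0, "wx": 0, "wy": 0, "wz": 0, "gripper": 0}

```text
time: 12.2
position: [0.5755, 0.0668, 0.0456]
tool_rot: [-1.187, -2.905, 0.002]
ft_force: [-4.9, 0.8, 1.0]
grip_width: 0.175
grip_force: 20.0
```

```bash
cat > th.py <<'E'
from h import *
s=ctrl.get_state();print(s["position"],s["tool_rot"],s["grip_width"],s["ft_force"])
yaw=-.146;c=np.array([.5605,-.0321])
R=np.array([[np.cos(yaw),-np.sin(yaw)],[np.sin(yaw),np.cos(yaw)]])
b=R.T@(s["position"][:2]-c)*1000;print("board",b,"th",np.arctan2(b[1]-45,-b[0]),"r",np.hypot(b[0],b[1]-45), "F board",R.T@s["ft_force"][:2])
E
python3 th.py
```

```text
[0.57545646 0.06681963 0.04560716] [-1.18655239e+00 -2.90472437e+00  1.60967328e-03] 0.17541461400389707 [-4.93007076  0.79636201  0.99951756]
board [  0.40632789 100.04310568] th 1.57817818700847 r 55.04460541538878 F board [-4.99347557  0.07065357]
```

jog_arm:
  increments:
    - {"tx": -0.8, "ty": 0.6, "tz": 0, "wx": 0, "wy": 0, "wz": 0, "gripper": 0}
    - {"tx": -1.6, "ty": 1.2, "tz": 0, "wx": 0, "wy": 0, "wz": 0, "gripper": 0}
    - {"tx": -2, "ty": 1.5, "tz": 0, "wx": 0, "wy": 0, "wz": 0, "gripper": 0}
    - {"tx": -2, "ty": 1.5, "tz": 0, "wx": 0, "wy": 0, "wz": 0, "gripper": 0}
    - {"tx": -2, "ty": 1.5, "tz": 0, "wx": 0, "wy": 0, "wz": 0, "gripper": 0}

```text
time: 12.62
position: [0.5779, 0.0664, 0.0456]
tool_rot: [-1.187, -2.905, 0.002]
ft_force: [-5.3, 0.7, 1.1]
grip_width: 0.178
grip_force: 20.0
```

```bash
python3 th.py
```

```text
[0.57788673 0.06642097 0.04560002] [-1.18672844e+00 -2.90459797e+00  1.70953126e-03] 0.178262486947132 [-5.32744482  0.74301641  1.14546073]
board [  2.8687351  100.00225048] th 1.622905795417864 r 55.07701153246386 F board [-5.37886111 -0.0399352 ]
```

jog_arm:
  increments:
    - {"tx": -0.8, "ty": 0.6, "tz": 0, "wx": 0, "wy": 0, "wz": 0, "gripper": 0}
    - {"tx": -1.6, "ty": 1.2, "tz": 0, "wx": 0, "wy": 0, "wz": 0, "gripper": 0}
    - {"tx": -2.4, "ty": 1.8, "tz": 0, "wx": 0, "wy": 0, "wz": 0, "gripper": 0}
    - {"tx": -2.4, "ty": 1.8, "tz": 0, "wx": 0, "wy": 0, "wz": 0, "gripper": 0}
    - {"tx": -2.4, "ty": 1.8, "tz": 0, "wx": 0, "wy": 0, "wz": 0, "gripper": 0}

```text
time: 13.03
position: [0.5794, 0.0661, 0.0455]
tool_rot: [-1.185, -2.902, 0.003]
ft_force: [-8.6, 1.6, 4.2]
grip_width: 0.176
grip_force: 20.0
```

```bash
python3 th.py; python3 - <<'E'
from h import *
im=vision.get_image("top");c=im["color"]
cv2.imwrite("pics/t2.png",cv2.resize(c[130:235,115:305],None,fx=4,fy=4,interpolation=cv2.INTER_CUBIC))
E
```

```text
[0.57936915 0.06611528 0.04551396] [-1.18512722 -2.90202297  0.00343834] 0.17644100260018028 [-8.59325976  1.56452006  4.19126629]
board [ 4.37985475 99.91547932] th 1.6503841451131336 r 55.08986292223625 F board [-8.72944466  0.29771156]
```

The commanded 3 mm gave only 1.5 mm of travel and the force rose, so the end stop seems to have been reached. I'll press slightly more, then release and lift.

jog_arm:
  increments:
    - {"tx": -0.8, "ty": 0.6, "tz": 0, "wx": 0, "wy": 0, "wz": 0, "gripper": 0}
    - {"tx": -1.2, "ty": 0.9, "tz": 0, "wx": 0, "wy": 0, "wz": 0, "gripper": 0}
    - {"tx": -1.2, "ty": 0.9, "tz": 0, "wx": 0, "wy": 0, "wz": 0, "gripper": 0}
    - {"tx": -1.2, "ty": 0.9, "tz": 0, "wx": 0, "wy": 0, "wz": 0, "gripper": 0}
    - {"tx": -1.2, "ty": 0.9, "tz": 0, "wx": 0, "wy": 0, "wz": 0, "gripper": 0}

```text
time: 13.5
position: [0.5794, 0.0661, 0.0455]
tool_rot: [-1.184, -2.899, 0.005]
ft_force: [-12.2, 2.1, 6.8]
grip_width: 0.172
grip_force: 20.0
```

jog_arm:
  increments:
    - {"tx": 0, "ty": 0, "tz": 0, "wx": 0, "wy": 0, "wz": 0, "gripper": 0.3}
    - {"tx": 0, "ty": 0, "tz": 0, "wx": 0, "wy": 0, "wz": 0, "gripper": 0.4}
    - {"tx": 2, "ty": -1.5, "tz": 0, "wx": 0, "wy": 0, "wz": 0, "gripper": 0.5}
    - {"tx": 2, "ty": -1.5, "tz": 0, "wx": 0, "wy": 0, "wz": 0, "gripper": 0.5}
    - {"tx": 2, "ty": -1.5, "tz": 0, "wx": 0, "wy": 0, "wz": 0, "gripper": 0.5}

```text
time: 13.92
position: [0.5825, 0.0656, 0.0468]
tool_rot: [1.188, 2.907, 0.001]
ft_force: [-0.7, 0.3, 0.3]
grip_width: 0.453
grip_force: 0.0
```

jog_arm:
  increments:
    - {"tx": 0, "ty": 0, "tz": -10, "wx": 0, "wy": 0, "wz": 0, "gripper": 0.5}
    - {"tx": 0, "ty": 0, "tz": -40, "wx": 0, "wy": 0, "wz": 0, "gripper": 0.5}
    - {"tx": 0, "ty": 0, "tz": -75, "wx": 0, "wy": 0, "wz": 0, "gripper": 0.5}
    - {"tx": 0, "ty": 0, "tz": -110, "wx": 0, "wy": 0, "wz": 0, "gripper": 0.5}
    - {"tx": 0, "ty": 0, "tz": -140, "wx": 0, "wy": 0, "wz": 0, "gripper": 0.5}

```text
time: 14.33
position: [0.5827, 0.0652, 0.1899]
tool_rot: [1.188, 2.906, 0.002]
ft_force: [1.2, 0.8, 0.3]
grip_width: 0.503
grip_force: 0.0
```

jog_arm:
  increments:
    - {"tx": 30, "ty": -10, "tz": 0, "wx": 0, "wy": 0, "wz": 0, "gripper": 0.5}
    - {"tx": 65, "ty": -20, "tz": 0, "wx": 0, "wy": 0, "wz": 0, "gripper": 0.5}
    - {"tx": 70, "ty": -30, "tz": 0, "wx": 0, "wy": 0, "wz": 0, "gripper": 0.5}
    - {"tx": 70, "ty": -30, "tz": 0, "wx": 0, "wy": 0, "wz": 0, "gripper": 0.5}
    - {"tx": 70, "ty": -30, "tz": 0, "wx": 0, "wy": 0, "wz": 0, "gripper": 0.5}

```text
time: 14.75
position: [0.5116, 0.093, 0.1877]
tool_rot: [1.188, 2.906, 0.003]
ft_force: [-0.3, -0.3, 0.3]
grip_width: 0.498
grip_force: 0.0
```

```bash
python3 - <<'E'
from h import *
w=vision.get_image("wrist");c=w["color"];np.savez("pics/w5.npz",**w)
print(ctrl.get_state()["position"])
cv2.imwrite("pics/w5.png",cv2.resize(c,None,fx=1.5,fy=1.5,interpolation=cv2.INTER_CUBIC))
E
```

```text
[0.51205489 0.09267135 0.18740025]
```

View pics/w5.png

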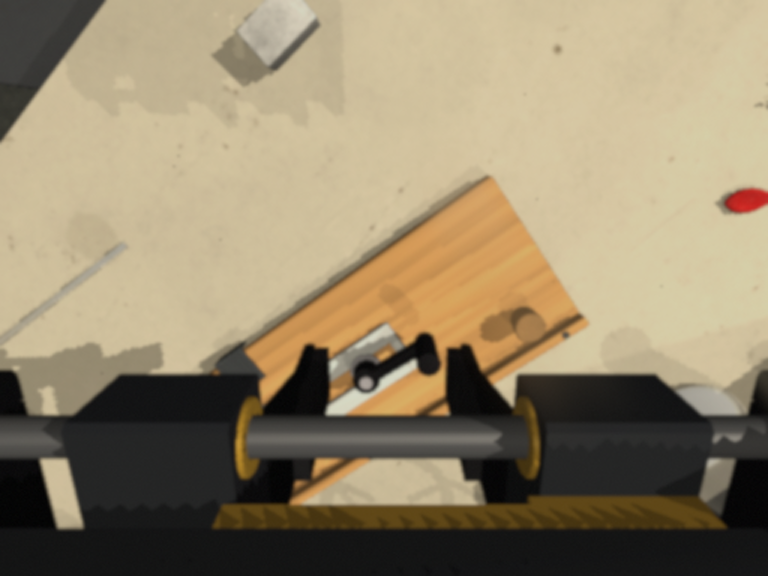

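The TCP stayed put while the force rose from 8.6 to 12.2 N, so this is the hard stop. The picture shows the lever running from the pivot at (366,378) to the handle at (428,355), parallel to the board's edges. Last, I'll check the stop's alignment from above.

jog_arm:
  increments:
    - {"tx": -25, "ty": -19, "tz": 0, "wx": 0, "wy": 0, "wz": -0.11, "gripper": 0.7}
    - {"tx": -54, "ty": -41, "tz": 0, "wx": 0, "wy": 0, "wz": -0.22, "gripper": 0.7}
    - {"tx": -84, "ty": -64, "tz": 0, "wx": 0, "wy": 0, "wz": -0.33, "gripper": 0.7}
    - {"tx": -114, "ty": -87, "tz": 0, "wx": 0, "wy": 0, "wz": -0.44, "gripper": 0.7}
    - {"tx": -144, "ty": -110, "tz": 0, "wx": 0, "wy": 0, "wz": -0.55, "gripper": 0.7}

```text
time: 15.22
position: [0.5372, -0.0844, 0.1868]
tool_rot: [0.37, 3.119, -0.002]
ft_force: [0.5, 1.0, 0.5]
grip_width: 0.682
grip_force: 0.0
```

jog_arm:
  increments:
    - {"tx": -16, "ty": -30, "tz": 0, "wx": 0, "wy": 0, "wz": -0.08, "gripper": 0.7}
    - {"tx": -28, "ty": -60, "tz": 0, "wx": 0, "wy": 0, "wz": -0.08, "gripper": 0.7}
    - {"tx": -32, "ty": -85, "tz": 0, "wx": 0, "wy": 0, "wz": -0.08, "gripper": 0.7}
    - {"tx": -32, "ty": -85, "tz": 0, "wx": 0, "wy": 0, "wz": -0.08, "gripper": 0.7}
    - {"tx": -32, "ty": -85, "tz": 0, "wx": 0, "wy": 0, "wz": -0.08, "gripper": 0.7}

```text
time: 15.63
position: [0.5471, -0.175, 0.1864]
tool_rot: [-0.26, -3.131, 0.003]
ft_force: [0.8, 0.5, -0.3]
grip_width: 0.699
grip_force: 0.0
```

```bash
python3 - <<'E'
from h import *
w=vision.get_image("wrist");c=w["color"];s=ctrl.get_state();print(s["position"],s["tool_rot"])
np.savez("pics/w6.npz",**w)
q=proj(w,[.4957,-.1682,.021]);print(q);x0,y0=int(q[0])-50,int(q[1])-40
cv2.imwrite("pics/w6.png",cv2.resize(c[max(y0,0):y0+75,max(x0,0):x0+100],None,fx=8,fy=8,interpolation=cv2.INTER_CUBIC))
E
```

```text
[ 0.54749033 -0.17265413  0.18627913] [-2.54873591e-01 -3.13107996e+00  1.00374225e-03]
(np.float64(256.92454684639483), np.float64(124.0817049721915))
```

View pics/w6.png

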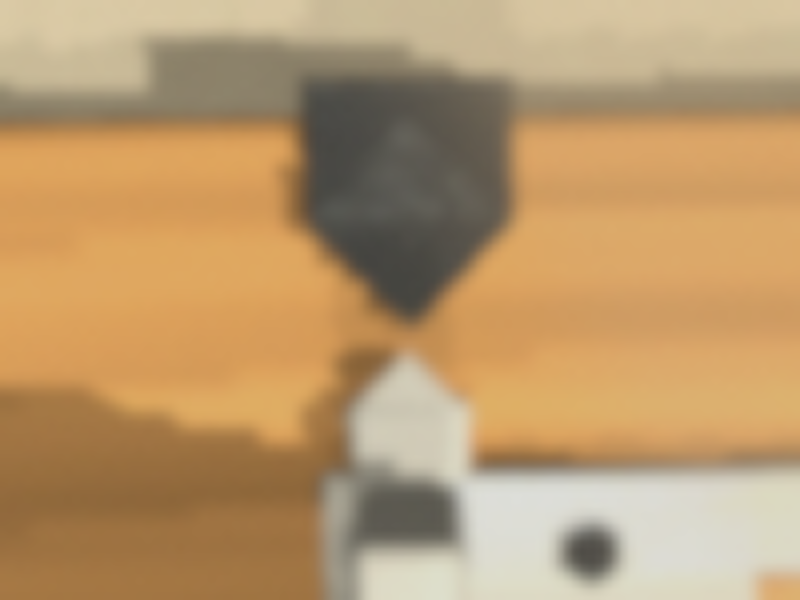

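The clip's tip is at column 411 and the foot's point at 409, so they are still aligned to within about 0.5 mm. The gripper is clear of everything, so I'm handing in.

```bash
python3 -c "
from bench import ctrl
print(ctrl.close_job())"
```

```text
the job is handed in; nothing more can be done
None
```

The length stop's point stands opposite the pointed clip (within about 0.5 mm by camera), the black lever was then swung clockwise to its end stop along the board, and the job was handed in at about 16 s with the gripper clear.

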